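# Shut the tostonera and swing its latch across

## Task

Put the tostonera away shut: push its lid fully down with a fingertip, and only then push the swivel latch round with one finger, by the peg on its arm, until the arm lies square across the lid's handle. Nothing is to be grasped or lifted: the tostonera stays standing where it is, and the mug, tin and spice jar beside it are left alone. Leave the lid shut and the latch across.

Things in the scene. Friction and masses are not known exactly. Their poses are not given: they have to be found in the camera images.
- tostonera: Loose green plastic tostonera (plantain press), 0.8 to 1.1 kg, on the cart's top tier. Origin: centre of its square base's underside, on the surface; z up, hinge at +x, handle to -x. Base 150 (x) by 120 (y) by 30 mm high; base handle 36 mm wide, 24 high, out to x -170. An ear beside it (x -128 to -72, y 0 to 62, 30 high) bears the latch post.
- lid (a joint): Lid angle (rad): 0 fully shut, grows as the handle end rises; starts 0.45 to 0.85. Hinge line along the tostonera's y at x +75, z 34 mm. Lid 18 mm thick, 110 wide, 215 from hinge to handle end. It stays where left; 1 to 2 N straight down on it closes it.
- lid_press (a point): A point on the lid's top face, on its centre line, 120 mm from the hinge; it moves with the lid. Shut, it lies at tostonera x -45, y 0, z 52 mm. The shut lid's handle (36 mm wide, y -18 to 18, out to x -140) has its top at 52 mm too.
- latch (a joint): Latch angle q (rad) about the vertical: 0 = arm points along the tostonera's -y, square across the lid's handle. Grows clockwise seen from above; arm direction in the tostonera's frame is (-sin q, -cos q). Starts clear at 1.5 to 2.4; push it counter-clockwise. It has friction (0.6 N at the peg), stays where left, has no stop at 0 and can be pushed past, to -0.7.
- latch_pivot (a point): The latch's vertical axis at the height of the arm's top face: 67 mm above the surface, at tostonera x -105, y +45 mm. The black plastic arm, 16 mm wide and 10 mm thick, passes 5 mm above the shut lid's handle and reaches 72 mm from the axis.
- latch_peg (a point): Centre of the top of the upright black peg near the end of the latch arm, 65 mm from the axis. The peg is 12 mm in diameter and stands 33 mm above the arm; its top is 100 mm above the surface.
- mug: White ceramic mug, 76 mm wide, 85 mm high, loose; origin at the centre of its underside. To be left alone.
- tin: Paper-labelled food tin, 66 mm wide, 90 mm high, loose; origin at the centre of its underside. To be left alone.
- spice_jar: Small glass spice jar, 44 mm wide, 85 mm high, loose; origin at the centre of its underside. To be left alone.

How it is judged:
On the way, in this order (a step that is already met when the one before it is completed fails the run):
1. the lid is pushed fully shut while the latch is still clear (value of joint lid below 0.04 rad and value of joint latch above 0.9 rad), for 0.2 s.
2. the latch arm lies square across the shut lid's handle (value of joint lid below 0.04 rad and value of joint latch between -0.2 and 0.2 rad), for 0.2 s.
At the end, for the whole second after the job is handed in: The lid is shut (within 0.04 rad), the latch arm is within 0.2 rad of square across its handle, the tostonera stands level within 30 mm of where it stood, and mug, tin and jar are within 20 mm of where they stood (all of step 2 and distance of tostonera from where it was at the start of the episode below 0.03 m and angle between tostonera's own z axis and vertical below 0.05 rad and linear speed of tostonera below 0.01 m/s and distance of each of mug, tin, spice_jar from where it was at the start of the episode below 0.02 m); the robot touches nothing.
It fails at once if the latch is swung across before the lid is shut (value of joint latch below 0.7 rad and value of joint lid above 0.1 rad).
It fails at once if the tostonera is lifted or tipped (height (world z) of tostonera above 0.01 m or angle between tostonera's own z axis and vertical above 0.15 rad).
It fails at once if the tostonera is shoved more than 40 mm away (distance of tostonera from where it was at the start of the episode above 0.04 m).
It fails at once if the mug, tin or jar is moved, lifted or knocked over (distance of any of mug, tin, spice_jar from where it was at the start of the episode above 0.025 m or angle between any of mug, tin, spice_jar's own z axis and vertical above 0.4 rad).
It also fails if it takes over 51 s, if anything falls off the work surface, if the arm or the gripper's body presses on something with over 40 N, if the wrist force passes 120 N, or if a joint passes its speed limit or range.

## Robot

A 7-joint arm with a two-finger parallel gripper is mounted at the origin on the work surface. World frame = base frame: x ahead of the robot, y to its left, z up, the work surface at z = 0. Lengths are in m, angles in rad, forces in N, time in s.
With the tool pointing down it reaches from about 0.4 to 0.85 m from the base axis. Payload 4.5 kg.
Tool frame: the origin (TCP) lies between the finger pads; the fingertips stand 22 mm ahead of it and the grasp point (between the pads) lies 3 mm ahead of it; z points along the fingers, x is the direction in which the jaws open and shut, and the axes are right-handed (so a half turn about z gives the same grasp; the last joint's range is limited). The gripper opens to 88 mm and grips with 3 to 60 N. Pads are 18 mm wide; open, the fingers measure 123 mm over their backs; the gripper's body (75 mm by 187 mm) begins 45 mm behind the grasp point.
Start: joints at [-1.101, 0.689, -0.195, 1.565, 0.157, 0.902, -0.215], TCP at [0.264, 0.567, 0.261] pointing down, gripper open.
Joint ranges: [-3.01, 3.01], [-0.46, 2.08], [-1.47, 1.51], [0.13, 2.56], [-1, 4.14], [0.04, 2.09], [-2.66, 2.66]. Speed limits (rad/s): [2.57, 2.57, 3.14, 3.14, 3.14, 3.14, 3.14].

## Interface

Orientations are given as [roll, pitch, yaw] about the fixed x, y, z axes, in that order (R = Rz(yaw) Ry(pitch) Rx(roll)).
In Python, from rig import robot gives the robot as it stands. The module is installed in compiled form; this text tells all that it offers.
- The arm moves only by the shell command python3 -m inch 'ROWS' [FORCE]. ROWS is JSON, a list of rows, each an object with "travel": the shift along the tool's x, y, z as a fraction of full scale, a list of three; "dr": the turn, a rotation vector about the tool's x, y, z as a fraction of full scale, a list of three; "grip": the finger opening in mm, from 0 to 88.1. A call has 1 to 12 rows; each row is the pose to reach, as a shift and turn from the pose commanded when the call began, along the tool's axes at that moment, turning the shorter way round; what a row does not reach only later rows make up. Full scale, the value 1, is 10 cm for a shift and 360 degrees for a turn. A row lasts 1/8 s, in which the tool goes at most 62.5 mm and 10.7 degrees, less where a joint would pass 70% of its speed; a pose out of reach is approached as far as the arm can. A call with a number of a shift or a turn outside -1 to 1 is refused whole. A call with a gripper value outside its range is refused whole. The fingers move at their own pace and stop on an object; FORCE is the grip in N (left out, the last holds). Time passes only in rows, so rows that repeat a pose let the fingers close. It gives the time, the measured TCP pose, the force and the opening at its end, in the units of the state.
- robot.sense(): the state, without advancing time (a new reading comes with each control period).
- robot.read_camera(name): name is "scene" or "top" or "wrist"; returns the picture (384x512x3 uint8, blue, green, red); there is no depth.
- robot.calibration(name): a dict with "K" (3x3 intrinsics, pixels), "rvec" (rotation vector, rad) and "tvec" (3), from world to camera coordinates, as OpenCV has them. Camera axes: x right, y down, z forward; pixel columns grow to the right and rows downward; lengths in m; the calibration is good to about 2 mm. The wrist camera is an equidistant fisheye: a pixel r from the principal point sees the ray r / f radians off the axis. A picture is of the moment at which its call begins: read the wrist's pose just before it. calibration takes no time and is no camera call; for the wrist camera it gives the pose at the moment of the call.
- robot.hand_in(): hands the job in, once; it reports no verdict.
The state is a dict: "clock": time; "qpos": joint angles; "joint_vel": joint speeds; "tau": joint torques, N m; "position": TCP position; "ee_rot": TCP orientation; "force": force on the tool from outside, world axes, zero at the start; "moment": the same for the moment, N m; "width": finger opening in m.
Only numpy, scipy, OpenCV 4.12 (cv2) and the standard library are available. Lean on these libraries where they do the work, as an engineer would, in place of code of your own. Each camera call takes 0.05 s, during which the arm holds its last target. There are 200 camera calls.

## Working session

There is one attempt and no reset: what is moved stays moved. The work goes in short steps, Python scripts to look and compute and a shell command to move; the robot and the scene stay as the last step left them, time stands still between calls to the robot, and variables do not carry over. Pictures are saved under pics/ and viewed, about 8 in all and at most 12, crops included, and the job is handed in when it is done.

```bash
mkdir -p pics; python3 - <<'E'
from rig import robot
import cv2,numpy as np
a=robot.read_camera("scene");b=robot.read_camera("top")
cv2.imwrite("pics/s0.png",a);cv2.imwrite("pics/t0.png",b)
for n in("scene","top"):print(n,robot.calibration(n))
s=robot.sense();print(s)
E
```

```text
scene {'K': array([[484.49472232,   0.        , 257.24617252],
       [  0.        , 484.49472232, 193.76024564],
       [  0.        ,   0.        ,   1.        ]]), 'rvec': array([ 1.10988278,  2.41970768, -0.98458214]), 'tvec': array([ 0.40796693, -0.29903649,  1.46367552])}
top {'K': array([[398.46888158,   0.        , 255.94171453],
       [  0.        , 398.46888158, 203.60434266],
       [  0.        ,   0.        ,   1.        ]]), 'rvec': array([ 2.19356087, -2.00148387,  0.2287421 ]), 'tvec': array([-0.01487076,  0.63606179,  0.80959306])}
{'clock': 0.1, 'qpos': array([-1.10118097,  0.6898735 , -0.1945094 ,  1.56622513,  0.15733454,
        0.90249429, -0.21510656]), 'joint_vel': array([-0.00080148, -0.00188142, -0.00070493, -0.00440161, -0.00026054,
       -0.00050208,  0.00105071]), 'tau': array([-2.97125545e-03, -5.28498602e+01, -1.27122346e+00, -1.53837472e+01,
       -5.25392289e-02,  2.02494339e-03,  3.42158762e-05]), 'position': array([0.26367332, 0.56608457, 0.26001052]), 'ee_rot': array([3.14144038e+00, 1.59982732e-03, 1.13506194e+00]), 'force': array([ 0.01161072, -0.19440737,  0.27046303]), 'moment': array([ 0.02354117,  0.06664078, -0.0040791 ]), 'width': 0.08836100541570212}
```

View pics/s0.png

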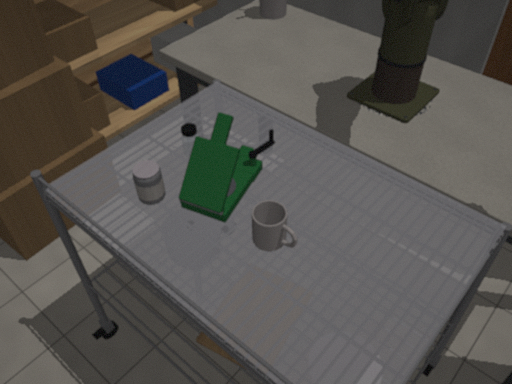

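View pics/t0.png

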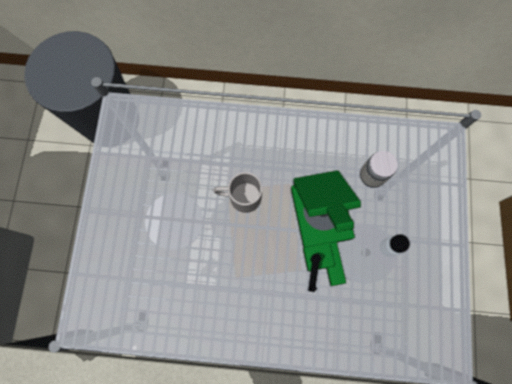

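Scene: the green press is at about (222,165), the peg at (271,134), tin at (149,182), mug at (269,225) and jar cap at (189,130). Top: hinge end at about (325,190), base handle end at (340,280), latch arm from (318,258) to (313,288), jar at (400,243), tin at (380,168) and mug at (245,192). I'll enlarge both for pixel picks.

```bash
python3 - <<'E'
import cv2,numpy as np
a=cv2.imread("pics/s0.png")[105:225,170:300];b=cv2.imread("pics/t0.png")[160:300,280:420]
f=lambda i:cv2.convertScaleAbs(cv2.resize(i,(400,int(i.shape[0]*400/i.shape[1])),interpolation=cv2.INTER_CUBIC),alpha=1.7)
a,b=f(a),f(b);h=max(len(a),len(b));a=cv2.copyMakeBorder(a,0,h-len(a),0,0,0);b=cv2.copyMakeBorder(b,0,h-len(b),0,0,0)
cv2.imwrite("pics/c0.png",np.hstack([a,b]))
from rig import robot
for n in("scene","top"):
  c=robot.calibration(n)
  p=lambda P:cv2.projectPoints(np.float64(P),c["rvec"],c["tvec"],c["K"],None)[0][:,0].round(0).tolist()
  print(n,p([[0,0,0],[.264,.567,.26],[.5,0,0],[.5,.3,0]]), (-cv2.Rodrigues(c["rvec"])[0].T@c["tvec"]).round(2))
E
```

```text
scene [[392.0, 95.0], [622.0, 155.0], [290.0, 184.0], [397.0, 246.0]] [1.19 0.51 0.85]
top [[249.0, 517.0], [-98.0, 377.0], [269.0, 269.0], [141.0, 257.0]] [0.44 0.03 0.93]
```

View pics/c0.png

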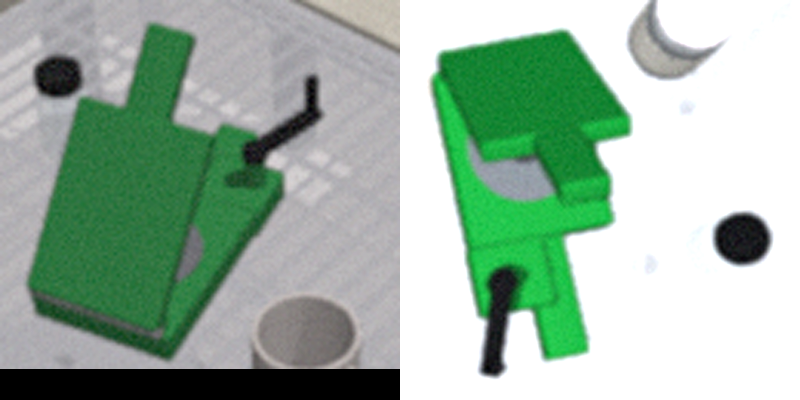

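Crop shows: ear corners, base-handle end, pivot and peg clearly in both. Left (scene crop): peg top (312,78), pivot (252,152), lid handle end (150,25),(193,38). Right (top crop): pivot (502,280), arm end (490,370).

```bash
cat >h.py <<'E'
from rig import robot
import cv2,numpy as np
C={n:robot.calibration(n) for n in("scene","top")}
def ray(n,uv):
  c=C[n];R=cv2.Rodrigues(c["rvec"])[0];o=-R.T@c["tvec"]
  d=R.T@np.linalg.inv(c["K"])@[*uv,1];return o,d/np.linalg.norm(d)
def plane(n,uv,z): o,d=ray(n,uv);return (o+d*(z-o[2])/d[2])
def tri(us,ut):
  (o,d),(p,e)=ray("scene",us),ray("top",ut)
  s,t=np.linalg.lstsq(np.c_[d,-e],p-o,rcond=None)[0];return (o+s*d+p+t*e)/2,np.linalg.norm(o+s*d-p-t*e)
S=lambda x,y:(170+x/3.077,105+y/3.077)
T=lambda x,y:(280+(x-400)/2.857,160+y/2.857)
E
python3 - <<'E'
from h import *
np.set_printoptions(precision=4,suppress=True)
src=np.array([[-.128,.062],[-.128,0],[-.170,.018],[-.170,-.018],[-.075,-.06],[-.073,.061]])
w=[plane("top",T(*p),z)[:2] for p,z in [((480,318),.03),((556,303),.03),((545,357),.024),((588,350),.024),((612,204),.03),((470,248),.03)]]
w+=[plane("scene",S(*p),.03)[:2] for p in [(283,180)]]; src=np.vstack([src,[-.128,.062]])
w=np.array(w);print(w)
# rigid fit
m,n=src.mean(0),w.mean(0);H=(src-m).T@(w-n);yaw=np.arctan2(H[0,1]-H[1,0],H[0,0]+H[1,1])
R=np.array([[np.cos(yaw),-np.sin(yaw)],[np.sin(yaw),np.cos(yaw)]]);t=n-R@m
print("yaw",yaw,"t",t,"res mm",((src@R.T+t-w)*1e3).round(1).tolist())
print("pivot model",R@[-.105,.045]+t,"press",R@[-.045,0]+t)
print("pivot tri",tri(S(252,150),T(502,279)))
pk=plane("scene",S(312,78),.1);print("peg top scene",pk,"tri",tri(S(312,78),T(490,368)))
for nm,pv in(("model",R@[-.105,.045]+t),):
  d=R.T@(pk[:2]-pv);print("q",np.arctan2(-d[0],-d[1]),np.linalg.norm(d))
for a,b in(((150,25),(560,190)),((193,38),(610,180))):
  P,e=tri(S(*a),T(*b));print("lid end",P,e,"local",R.T@(P[:2]-t))
for nm,u,v,z in(("jar","top",(742,238),.085),("tin","top",(690,20),.09)):print(nm,plane(u,T(*v),z))
print("jar scene",plane("scene",(189,129),.085),"mug",plane("top",(245,190),.085))
E
```

```text
[[ 0.5005 -0.0858]
 [ 0.5175 -0.1445]
 [ 0.4755 -0.139 ]
 [ 0.4839 -0.1723]
 [ 0.6    -0.1854]
 [ 0.5544 -0.0745]
 [ 0.5128 -0.079 ]]
yaw 0.2956803244666978 t [ 0.645  -0.1066] res mm [[4.0, 1.3], [5.1, 0.6], [1.7, 0.1], [3.7, -1.0], [-9.2, -0.4], [3.0, 5.0], [-8.3, -5.6]]
pivot model [ 0.5315 -0.0941] press [ 0.602  -0.1197]
pivot tri (array([ 0.5292, -0.0968,  0.0631]), np.float64(0.0008567625499799755))
peg top scene [ 0.4642 -0.0898  0.1   ] tri (array([ 0.4625, -0.0883,  0.0992]), np.float64(0.004558878822318792))
q 1.9308681033153197 0.06739683284864385
lid end [ 0.5849 -0.1235  0.1997] 0.02968664157443841 local [-0.0624  0.0014]
lid end [ 0.5775 -0.1303  0.1919] 0.03368373005031127 local [-0.0715 -0.003 ]
jar [ 0.5734 -0.2699  0.085 ]
tin [ 0.7388 -0.2261  0.09  ]
jar scene [ 0.5797 -0.264   0.085 ] mug [0.66   0.0698 0.085 ]
```

```bash
cat >>h.py <<'E'
from scipy.spatial.transform import Rotation as Ro
def go(*t):
  s=robot.sense();R=Ro.from_euler("xyz",s["ee_rot"]).as_matrix()
  print("t",s["clock"],s["position"].round(4),"yaw",s["ee_rot"].round(3),"F",s["force"].round(2),s["width"].round(3))
  for p in t:print("  to",np.round(p,4),"travel",(R.T@(np.array(p)-s["position"])*10).round(3))
E
python3 -m inch '[{"travel":[-0.4,0.5,-0.2],"dr":[0,0,0.03],"grip":0},{"travel":[-0.8,1,-0.2],"dr":[0,0,0.03],"grip":0},{"travel":[-0.8,1,-0.2],"dr":[0,0,0.03],"grip":0},{"travel":[-0.8,1,-0.2],"dr":[0,0,0.03],"grip":0}]' 10
python3 -c "
from h import *
go((.602,-.12,.28))
# corrected lid end (corners swapped)
for a,b in(((193,38),(560,190)),((150,25),(610,180))):print(tri(S(*a),T(*b)))"
```

```text
clock: 0.6
position: [0.3207, 0.4518, 0.2807]
ee_rot: [-3.141, 0.0, 0.946]
force: [-0.4, 0.9, 0.2]
width: 0.0503Traceback (most recent call last):
  File "<string>", line 3, in <module>
    go((.602,-.12,.28))
    ~~^^^^^^^^^^^^^^^^^
  File "h.py", line 16, in go
    print("t",s["clock"],s["position"].round(4),"yaw",s["ee_rot"].round(3),"F",s["force"].round(2),s["width"].round(3))
                                                                                                   ^^^^^^^^^^^^^^^^
AttributeError: 'float' object has no attribute 'round'
```

```bash
sed -i 's/s\["width"\].round(3)/round(s["width"],4)/' h.py
python3 -m inch '[{"travel":[-0.25,0.47,0],"dr":[0,0,0],"grip":0},{"travel":[-0.5,0.94,0],"dr":[0,0,0],"grip":0}]' >/dev/null
python3 -m inch '[{"travel":[-0.25,0.47,0],"dr":[0,0,0],"grip":0},{"travel":[-0.5,0.94,0],"dr":[0,0,0],"grip":0}]' >/dev/null
python3 -m inch '[{"travel":[-0.25,0.47,0],"dr":[0,0,0],"grip":0},{"travel":[-0.5,0.94,0],"dr":[0,0,0],"grip":0}]' >/dev/null
python3 -m inch '[{"travel":[-0.25,0.47,0],"dr":[0,0,0],"grip":0},{"travel":[-0.5,0.94,0],"dr":[0,0,0],"grip":0}]' >/dev/null
python3 -m inch '[{"travel":[-0.25,0.47,0],"dr":[0,0,0],"grip":0},{"travel":[-0.5,0.94,0],"dr":[0,0,0],"grip":0},{"travel":[-0.5,0.94,0],"dr":[0,0,0],"grip":0}]'
python3 -c "
from h import *
go((.602,-.12,.28))
for a,b in(((193,38),(560,190)),((150,25),(610,180))):print(tri(S(*a),T(*b)))
im=robot.read_camera('wrist');cv2.imwrite('pics/w1.png',cv2.convertScaleAbs(im,alpha=1.4));c=robot.calibration('wrist');print(c['K'][0,0])"
```

```text
clock: 1.98
position: [0.5581, -0.029, 0.2801]
ee_rot: [3.14, 0.0, 0.941]
force: [0.1, 0.1, 0.1]
width: 0.0004
t 1.975 [ 0.5581 -0.029   0.2801] yaw [3.14  0.    0.941] F [0.15 0.13 0.05] 0.0004
  to [ 0.602 -0.12   0.28 ] travel [-0.477  0.891  0.003]
(array([ 0.57613461, -0.11110505,  0.19414672]), np.float64(0.00246872215342974))
(array([ 0.58592559, -0.14379157,  0.19539117]), np.float64(0.0011454894710241825))
297.3186396354542
```

View pics/w1.png

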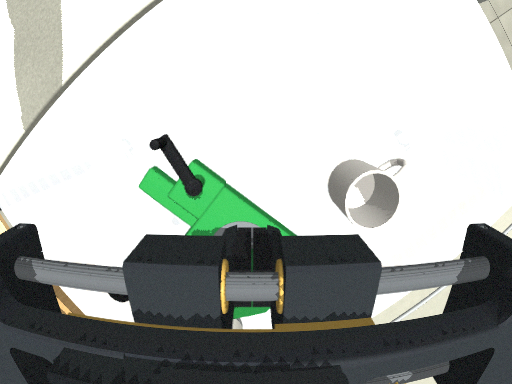

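Wrist: peg top at about (155,144), pivot (194,187), base-handle end (153,168)/(140,185), ear corners (193,160)/(225,183); mug at (365,193). Cross-check these.

```bash
cat >>h.py <<'E'
def wplane(uv,z,c):
  K=c["K"];R=cv2.Rodrigues(c["rvec"])[0];o=-R.T@c["tvec"]
  v=(np.array(uv)-K[:2,2])/[K[0,0],K[1,1]];th=np.linalg.norm(v);v=v/th
  d=R.T@[np.sin(th)*v[0],np.sin(th)*v[1],np.cos(th)];return o+d*(z-o[2])/d[2]
E
python3 - <<'E'
from h import *
c=robot.calibration("wrist")
for n,u,z in(("peg",(155,144),.1),("pivot",(194,187),.067),("h+",(153,168),.024),("h-",(140,185),.024),("ear-128",(193,160),.03),("ear-72",(225,183),.03)):print(n,wplane(u,z,c).round(4))
E
```

```text
peg [ 0.4658 -0.0841  0.1   ]
pivot [ 0.5307 -0.0887  0.067 ]
h+ [ 0.4798 -0.1317  0.024 ]
h- [ 0.4863 -0.1626  0.024 ]
ear-128 [ 0.5048 -0.0789  0.03  ]
ear-72 [ 0.5535 -0.0636  0.03  ]
```

```bash

python3 -m inch '[{"travel":[-0.24,0.45,0],"dr":[0,0,0],"grip":0},{"travel":[-0.48,0.89,0],"dr":[0,0,0],"grip":0},{"travel":[-0.48,0.89,0],"dr":[0,0,0],"grip":0}]'
python3 -m inch '[{"travel":[0,0,0.3],"dr":[0,0,0],"grip":0},{"travel":[0,0,0.5],"dr":[0,0,0],"grip":0},{"travel":[0,0,0.6],"dr":[0,0,0],"grip":0},{"travel":[0,0,0.7],"dr":[0,0,0],"grip":0},{"travel":[0,0,0.8],"dr":[0,0,0],"grip":0},{"travel":[0,0,0.9],"dr":[0,0,0],"grip":0},{"travel":[0,0,1],"dr":[0,0,0],"grip":0}]'
python3 -m inch '[{"travel":[0,0,0.1],"dr":[0,0,0],"grip":0},{"travel":[0,0,0.2],"dr":[0,0,0],"grip":0},{"travel":[0,0,0.3],"dr":[0,0,0],"grip":0},{"travel":[0,0,0.4],"dr":[0,0,0],"grip":0},{"travel":[0,0,0.5],"dr":[0,0,0],"grip":0},{"travel":[0,0,0.6],"dr":[0,0,0],"grip":0},{"travel":[0,0,0.7],"dr":[0,0,0],"grip":0},{"travel":[0,0,0.8],"dr":[0,0,0],"grip":0}]'
```

```text
clock: 2.4
position: [0.6013, -0.1183, 0.2801]
ee_rot: [3.14, 0.0, 0.944]
force: [-1.1, -0.4, -0.2]
width: 0.0002
clock: 3.28
position: [0.6002, -0.1168, 0.1803]
ee_rot: [3.141, -0.0, 0.946]
force: [-0.3, 0.2, 1.4]
width: 0.0005
clock: 4.28
position: [0.6, -0.1167, 0.1]
ee_rot: [-3.141, 0.0, 0.946]
force: [0.2, -0.7, 1.2]
width: 0.0005
```

```bash

python3 -m inch '[{"travel":[0,0,0.06],"dr":[0,0,0],"grip":0},{"travel":[0,0,0.12],"dr":[0,0,0],"grip":0},{"travel":[0,0,0.18],"dr":[0,0,0],"grip":0},{"travel":[0,0,0.23],"dr":[0,0,0],"grip":0},{"travel":[0,0,0.25],"dr":[0,0,0],"grip":0},{"travel":[0,0,0.26],"dr":[0,0,0],"grip":0},{"travel":[0,0,0.26],"dr":[0,0,0],"grip":0}]'
python3 -m inch '[{"travel":[0,0,0.01],"dr":[0,0,0],"grip":0},{"travel":[0,0,0.02],"dr":[0,0,0],"grip":0},{"travel":[0,0,0.02],"dr":[0,0,0],"grip":0}]'
```

```text
clock: 5.15
position: [0.6004, -0.1166, 0.0748]
ee_rot: [3.141, -0.001, 0.947]
force: [0.4, -1.0, -0.3]
width: 0.0008
clock: 5.52
position: [0.6005, -0.1166, 0.0743]
ee_rot: [3.14, -0.001, 0.947]
force: [-3.3, 1.1, 11.1]
width: 0.0006
```

The force rose to 11 N at the stop, so the lid is shut. I'll lift, move off and look.

```bash

python3 -m inch '[{"travel":[0,0,0],"dr":[0,0,0],"grip":0},{"travel":[0,0,-0.1],"dr":[0,0,0],"grip":0},{"travel":[0,0,-0.5],"dr":[0,0,0],"grip":0},{"travel":[0,0,-1],"dr":[0,0,0],"grip":0},{"travel":[0.6,0,-1],"dr":[0,0,0],"grip":0},{"travel":[0.6,0,-1],"dr":[0,0,0],"grip":0}]'
python3 - <<'E'
from h import *
a=robot.read_camera("scene")[105:225,170:300];b=robot.read_camera("top")[160:300,280:420]
f=lambda i:cv2.convertScaleAbs(cv2.resize(i,(400,int(i.shape[0]*400/i.shape[1])),interpolation=cv2.INTER_CUBIC),alpha=1.7)
a,b=f(a),f(b);a=cv2.copyMakeBorder(a,0,len(b)-len(a),0,0,0)
cv2.imwrite("pics/c1.png",np.hstack([a,b]));go()
E
```

```text
clock: 6.28
position: [0.6383, -0.0611, 0.1741]
ee_rot: [3.14, -0.008, 0.954]
force: [0.0, 0.3, -0.8]
width: 0.0008
t 6.375 [ 0.6352 -0.0671  0.1727] yaw [-3.141 -0.     0.948] F [-0.39 -0.34 -0.64] 0.0004
```

View pics/c1.png

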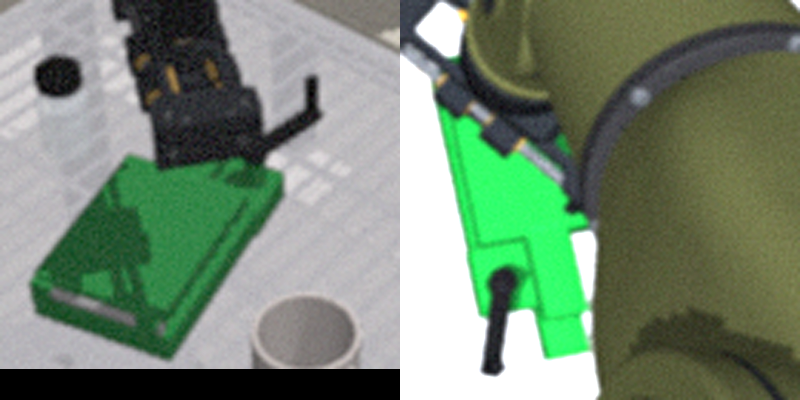

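Lid is down flat, press unmoved (ear corner still at crop (480,318)), latch unchanged. Now go beside the peg.

```bash

python3 - <<'E'
from h import *
go((.4315,-.064,.173))
E
```

```text
t 6.375 [ 0.6352 -0.0671  0.1727] yaw [-3.141 -0.     0.948] F [-0.39 -0.34 -0.64] 0.0004
  to [ 0.4315 -0.064   0.173 ] travel [-1.162 -1.673 -0.003]
```

```bash

python3 -m inch '[{"travel":[-0.3,-0.4,0],"dr":[0,0,0],"grip":0},{"travel":[-0.6,-0.84,0],"dr":[0,0,0],"grip":0}]'
python3 -m inch '[{"travel":[-0.3,-0.4,0],"dr":[0,0,0],"grip":0},{"travel":[-0.56,-0.84,0],"dr":[0,0,0],"grip":0},{"travel":[-0.56,-0.84,0],"dr":[0,0,0],"grip":0},{"travel":[-0.56,-0.84,0.3],"dr":[0,0,0],"grip":0},{"travel":[-0.56,-0.84,0.72],"dr":[0,0,0],"grip":0},{"travel":[-0.56,-0.84,0.72],"dr":[0,0,0],"grip":0}]'
python3 - <<'E'
from h import *
im=robot.read_camera('scene')[85:185,200:320];im2=robot.read_camera('top')[230:320,270:390]
f=lambda i:cv2.convertScaleAbs(cv2.resize(i,(400,330),interpolation=cv2.INTER_CUBIC),alpha=1.7)
cv2.imwrite('pics/c2.png',np.hstack([f(im),f(im2)]))
P=np.array([.530,-.093]);s=robot.sense();y=s["ee_rot"][2];n=np.array([np.sin(y),-np.cos(y)])
go(*[[*(P+.065*np.array([np.cos(f),np.sin(f)])-.015*n),.1] for f in np.radians([175,185,195,205,215,225,235,245,255,265,275,280,286.6])])
E
```

```text
clock: 6.62
position: [0.53, -0.0693, 0.1723]
ee_rot: [3.142, 0.001, 0.944]
force: [0.6, 0.0, 0.1]
width: 0.0005
clock: 7.38
position: [0.4303, -0.0645, 0.0988]
ee_rot: [-3.138, 0.003, 0.946]
force: [-0.3, -0.3, 0.1]
width: 0.0004
t 7.475 [ 0.4314 -0.0644  0.1011] yaw [3.141 0.    0.946] F [ 0.68 -1.58 -0.36] 0.0007
  to [ 0.4531 -0.0786  0.1   ] travel [0.012 0.258 0.011]
  to [ 0.4531 -0.0899  0.1   ] travel [-0.08   0.325  0.011]
  to [ 0.4551 -0.101   0.1   ] travel [-0.158  0.406  0.011]
  to [ 0.4589 -0.1117  0.1   ] travel [-0.222  0.5    0.011]
  to [ 0.4646 -0.1215  0.1   ] travel [-0.269  0.603  0.011]
  to [ 0.4719 -0.1302  0.1   ] travel [-0.296  0.713  0.011]
  to [ 0.4806 -0.1375  0.1   ] travel [-0.305  0.826  0.011]
  to [ 0.4904 -0.1431  0.1   ] travel [-0.293  0.939  0.011]
  to [ 0.501 -0.147  0.1  ] travel [-0.262  1.048  0.011]
  to [ 0.5122 -0.149   0.1   ] travel [-0.213  1.15   0.011]
  to [ 0.5235 -0.149   0.1   ] travel [-0.147  1.241  0.011]
  to [ 0.5291 -0.1482  0.1   ] travel [-0.108  1.283  0.011]
  to [ 0.5364 -0.1465  0.1   ] travel [-0.051  1.332  0.011]
```

View pics/c2.png

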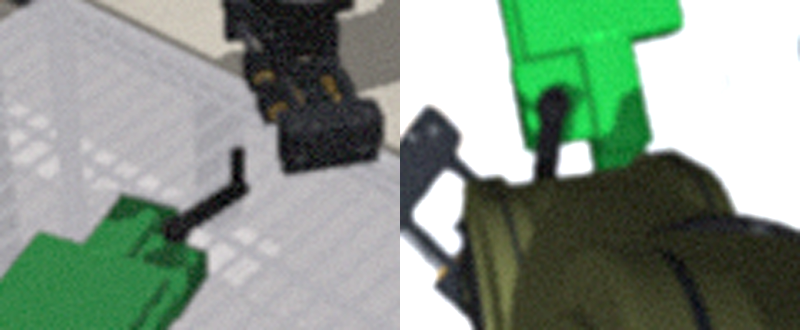

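```bash

python3 - <<'E'
from h import *
s=robot.sense();p=s["position"];c=C["scene"];R=Ro.from_euler("xyz",s["ee_rot"]).as_matrix()
q=[[0,0,-.04],[0,0,0],[0,0,.022],[.0175,.009,.022],[-.0175,.009,.022],[.0175,-.009,.022],[-.0175,-.009,.022]]
uv=cv2.projectPoints(np.array([p+R@x for x in q]),c["rvec"],c["tvec"],c["K"],None)[0][:,0]
print(((uv-[200,85])*[400/120,3.3]).round(0).tolist())
im=robot.read_camera("wrist");cv2.imwrite("pics/w2.png",cv2.convertScaleAbs(im,alpha=1.4))
E
```

```text
[[295.0, 98.0], [293.0, 141.0], [292.0, 164.0], [286.0, 180.0], [274.0, 152.0], [310.0, 177.0], [297.0, 148.0]]
```

View pics/w2.png

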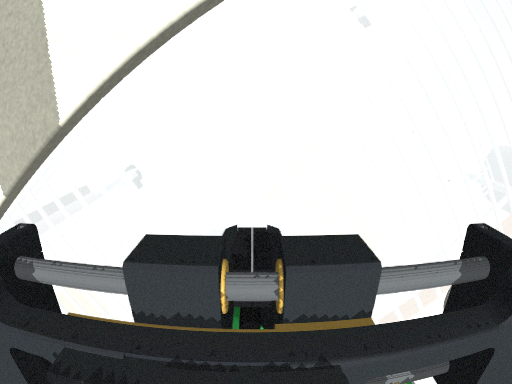

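The wrist shows only the empty deck (peg hidden under the gripper); the projection puts the tip's +y face where expected, toward the peg. Push round.

```bash

python3 -m inch '[{"travel":[0.01,0.15,0.01],"dr":[0,0,0],"grip":0},{"travel":[0.01,0.26,0.01],"dr":[0,0,0],"grip":0},{"travel":[-0.08,0.325,0.01],"dr":[0,0,0],"grip":0},{"travel":[-0.16,0.41,0.01],"dr":[0,0,0],"grip":0},{"travel":[-0.22,0.5,0.01],"dr":[0,0,0],"grip":0},{"travel":[-0.27,0.6,0.01],"dr":[0,0,0],"grip":0},{"travel":[-0.3,0.71,0.01],"dr":[0,0,0],"grip":0},{"travel":[-0.305,0.83,0.01],"dr":[0,0,0],"grip":0},{"travel":[-0.29,0.94,0.01],"dr":[0,0,0],"grip":0},{"travel":[-0.29,0.94,0.01],"dr":[0,0,0],"grip":0}]'
python3 - <<'E'
from h import *
im=robot.read_camera('scene')[85:185,190:310]
f=lambda i:cv2.convertScaleAbs(cv2.resize(i,(480,400),interpolation=cv2.INTER_CUBIC),alpha=1.8)
cv2.imwrite('pics/c3.png',f(im))
P=np.array([.530,-.093]);s=robot.sense();y=s["ee_rot"][2];n=np.array([np.sin(y),-np.cos(y)])
go(*[[*(P+.065*np.array([np.cos(f),np.sin(f)])-.015*n),.1] for f in np.radians([245,255,265,275,280,286.6])])
E
```

```text
clock: 8.78
position: [0.4923, -0.1426, 0.0998]
ee_rot: [3.139, -0.002, 0.946]
force: [0.6, -0.2, -0.2]
width: 0.0001
t 8.825 [ 0.4915 -0.1421  0.0998] yaw [ 3.14e+00 -1.00e-03  9.47e-01] F [-0.28  0.46  0.33] 0.0005
  to [ 0.4904 -0.1431  0.1   ] travel [-0.015 -0.004 -0.002]
  to [ 0.501 -0.147  0.1  ] travel [ 0.016  0.105 -0.002]
  to [ 0.5122 -0.149   0.1   ] travel [ 0.065  0.207 -0.002]
  to [ 0.5235 -0.149   0.1   ] travel [ 0.131  0.299 -0.002]
  to [ 0.5291 -0.1482  0.1   ] travel [ 0.17   0.341 -0.002]
  to [ 0.5364 -0.1465  0.1   ] travel [ 0.227  0.39  -0.001]
```

View pics/c3.png

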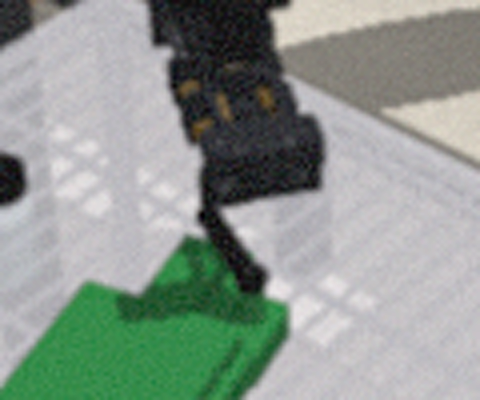

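The peg is in contact on the finger's left edge (crop (205,215)), arm swung about 70°, press in place. Finish the push, then back off and check.

```bash

python3 -m inch '[{"travel":[0.02,0.1,0],"dr":[0,0,0],"grip":0},{"travel":[0.065,0.2,0],"dr":[0,0,0],"grip":0},{"travel":[0.13,0.3,0],"dr":[0,0,0],"grip":0},{"travel":[0.17,0.34,0],"dr":[0,0,0],"grip":0},{"travel":[0.2,0.37,0],"dr":[0,0,0],"grip":0},{"travel":[0.2,0.37,0],"dr":[0,0,0],"grip":0}]'
python3 -m inch '[{"travel":[0,-0.3,0],"dr":[0,0,0],"grip":0},{"travel":[0,-0.5,-0.3],"dr":[0,0,0],"grip":0},{"travel":[0,-1,-1],"dr":[0,0,0],"grip":0},{"travel":[0,-1,-1],"dr":[0,0,0],"grip":0},{"travel":[0.5,-1,-1],"dr":[0,0,0],"grip":0},{"travel":[1,-1,-1],"dr":[0,0,0],"grip":0},{"travel":[1,-1,-1],"dr":[0,0,0],"grip":0}]'
python3 - <<'E'
from h import *
a=robot.read_camera("scene")[105:225,170:300];b=robot.read_camera("top")[160:300,280:420]
f=lambda i:cv2.convertScaleAbs(cv2.resize(i,(400,int(i.shape[0]*400/i.shape[1])),interpolation=cv2.INTER_CUBIC),alpha=1.7)
a,b=f(a),f(b);a=cv2.copyMakeBorder(a,0,len(b)-len(a),0,0,0)
cv2.imwrite("pics/c4.png",np.hstack([a,b]));go()
E
```

```text
clock: 9.57
position: [0.5325, -0.1475, 0.0997]
ee_rot: [3.141, -0.001, 0.947]
force: [-0.5, -0.0, -0.7]
width: 0.0007
clock: 10.45
position: [0.5118, -0.0035, 0.2001]
ee_rot: [3.14, -0.005, 0.953]
force: [-1.6, 1.3, -0.8]
width: 0.0002
t 10.55 [ 0.5089 -0.0081  0.1996] yaw [-3.141e+00  1.000e-03  9.480e-01] F [-0.04 -0.26  0.21] 0.0006
```

View pics/c4.png

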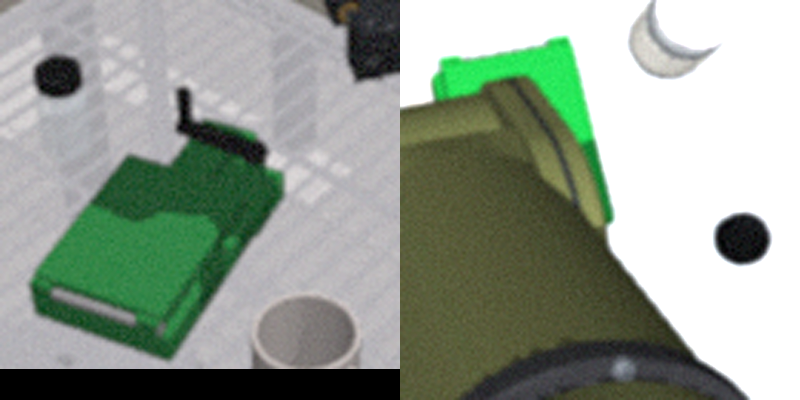

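Peg top at crop (183,92), pivot at (255,152); mug, jar and tin are as they were. Compute the angle.

```bash
python3 - <<'E'
from h import *
pk=plane("scene",S(183,92),.1)[:2]
a,b=plane("scene",S(35,287),.03)[:2],plane("scene",S(170,330),.03)[:2]
yaw=np.arctan2(*(a-b)*[1,-1]);print("hinge-edge yaw",yaw)
for pv in(plane("scene",S(255,150),.067)[:2],np.array([.530,-.093])):
  d=pk-pv;ang=np.arctan2(d[1],d[0]);print(pk,pv,np.linalg.norm(d),"q(yaw .29)",-np.pi/2-ang+.29)
E
```

```text
hinge-edge yaw 0.310616791276202
[ 0.54374093 -0.15652623] [ 0.53112561 -0.09238423] 0.06537081213996 q(yaw .29) 0.09580072871934603
[ 0.54374093 -0.15652623] [ 0.53  -0.093] 0.06499534771332292 q(yaw .29) 0.07697857495612376
```

```bash
python3 -c "
from rig import robot
print(robot.hand_in(),robot.sense()['clock'])"
```

```text
the job is handed in; nothing more can be done
the job is handed in; nothing more can be done
```

The tostonera is shut with the latch across the lid's handle, and I handed the job in at about 10.6 s. The hand-in gives no verdict, so what follows is my own checks.

- **Lid:** I pressed it down with the closed fingertips until the force rose to 11 N with the fingertips at about 52 mm, the shut height. The picture afterwards showed the lid flat and the latch still clear, at about 1.95 rad.
- **Latch:** I pushed the peg round in one sweep with the finger's front face. From the last scene picture the latch angle is about 0.08–0.11 rad, inside the 0.2 limit. The finger's end position suggested about 0.06.
- **Surroundings:** In the last pictures the tostonera, jar, tin and visible part of the mug look unmoved. The arm blocked the top camera's view of the latch, so the final angle comes from the scene camera alone. The gripper is clear, 0.2 m up.
- **Disagreements:** The top and wrist cameras differed by about 7 mm in y on the latch and ear. I used a value in between, and the push worked with it. My first estimate of the lid's height had matched the wrong corners; I corrected it before lowering the finger.

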